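# Shut and latch the fittings case

## Task

Close up the open case of pipe fittings so that it can go on the van, with the fingertips only: push the lid gently over and down from behind until it lies fully shut, without letting it slam, and then slide the two black catches on the lid outwards, away from each other, fully home. Nothing needs gripping or lifting; the case and everything around it stay where they stand on the bench.

Things in the scene. Friction and masses are not known exactly. Their poses are not given: they have to be found in the camera images.
- case: grey plastic case of pipe fittings, 2.3 to 3.4 kg, loose on the bench. Origin: centre of its underside; x from its front to its hinge side (away from the robot at yaw 0), y to the left, z up. 190 mm (x) by 270 mm (y), 50 mm high without lid, 62 mm with the lid shut. A black carrying handle stands out 35 mm from the front, 24 mm up, from y = -50 to +50 mm: leave it alone.
- lid (a joint): opening angle of the lid in rad: 0 = shut flat, 1.57 = upright, 1.8 = stop; starts between 1.25 and 1.65. Opening lifts its front edge up and away from the robot. The hinge is stiff (0.4 N m of friction): the lid stays where it is left, and 2 to 5 N near its free edge moves it.
- lid_hinge (a point): middle of the hinge axis, which runs along the case's y at x = +95 mm, z = +50 mm in the case frame. The lid is a flat slab 190 mm long from this axis to its free edge, 270 mm wide, 12 mm thick (grey frame, clear window, outer face flat), 0.26 kg; the axis is its rear edge on the inner face.
- lid_front (a point): middle of the lid's free edge, on its outer (top) face: 190 mm from the hinge axis along the lid, 12 mm out from its inner face, at y = 0. With the lid shut it is at x = -95 mm, z = 62 mm in the case frame.
- catch_left (a joint): travel in m of the left catch: 0 = free (inner end), 0.020 = fully home (foot hooked under the lug on the case front). It slides on the lid along the case's +y, outwards; 2 N of friction, no spring, stays where it is left. Starts between 0 and 0.002.
- catch_right (a joint): the same for the right catch, which slides along the case's -y, outwards
- catch_left_pad (a point): centre of the top of the left catch's black thumb pad: 24 mm long in y, 18 mm in x, standing 8 mm above the lid's top face. It rides on the lid; with the lid shut it is at x = -80 mm, y = +75 mm (free) to +95 mm (home), z = 70 mm in the case frame. A strap 14 mm wide, 3 mm thick runs from it forwards over the lid's front edge.
- catch_right_pad (a point): the same for the right catch: with the lid shut at x = -80 mm, y = -75 mm (free) to -95 mm (home), z = 70 mm in the case frame
- elbow: a white plastic pipe elbow, 34 mm thick, two 45 mm legs at right angles, loose on the bench; origin at its underside. Not part of the job: leave it where it is.
- valve: a small brass ball valve with a flat lever, about 110 x 32 x 53 mm, loose on the bench; origin at its underside. Not part of the job: leave it where it is.
- carton: a cardboard carton 75 x 95 x 50 mm, loose on the bench; origin at its underside. Not part of the job: leave it where it is.
- sealant: a grey jar with a white cap, 60 mm across, 75 mm tall, loose on the bench; origin at its underside. Not part of the job: leave it where it is.
- tape_measure: a black tape measure 70 x 35 x 62 mm, loose on the bench; origin at its underside. Not part of the job: leave it where it is.
- coupling: a copper pipe coupling standing on end, 60 mm across, 55 mm tall, loose on the bench; origin at its underside. Not part of the job: leave it where it is.
- flask: a grey drinking flask, 72 mm across, 220 mm tall, loose on the bench; origin at its underside. Not part of the job: leave it where it is.

How it is judged:
On the way, in this order (a step that is already met when the one before it is completed fails the run):
1. the lid is fully shut while both catches are still free (value of joint lid below 0.03 rad and value of joint each of catch_left, catch_right below 0.01 m), for 0.2 s.
2. both catches are slid home (value of joint each of catch_left, catch_right above 0.016 m and value of joint lid below 0.03 rad), for 0.2 s.
At the end, for the whole second after the job is handed in: The lid is shut (within 0.03 rad), both catches are at least 16 of their 20 mm outwards, the case stands flat within 40 mm of where it was, at rest, and every other thing is within 30 mm of its start (all of step 2 and distance of case from where it was at the start of the episode below 0.04 m and angle between case's own z axis and vertical below 0.05 rad and linear speed of case below 0.02 m/s and distance of each of elbow, valve, carton, sealant, tape_measure, coupling, flask from where it was at the start of the episode below 0.03 m); the robot touches nothing.
It fails at once if the lid is slammed (turning shut faster than 3.5 rad/s) (velocity of joint lid below -3.5 rad/s).
It fails at once if the case is lifted, tipped or shoved away (more than 40 mm from its place or 0.15 rad of tilt, or 15 mm off the bench) (height (world z) of case above 0.015 m or angle between case's own z axis and vertical above 0.15 rad or distance of case from where it was at the start of the episode above 0.04 m).
It fails at once if another thing on the bench is lifted or moved more than 30 mm (distance of any of elbow, valve, carton, sealant, tape_measure, coupling, flask from where it was at the start of the episode above 0.03 m).
It also fails if it takes over 58 s, if anything falls off the work surface, if the arm or the gripper's body presses on something with over 40 N, if the wrist force passes 120 N, or if a joint passes its speed limit or range.

## Robot

A 6-joint arm with a two-finger parallel gripper is mounted at the origin on the work surface. World frame = base frame: x ahead of the robot, y to its left, z up, the work surface at z = 0. Lengths are in m, angles in rad, forces in N, time in s.
With the tool pointing down it reaches from about 0.325 to 0.85 m from the base axis. Payload 4.4 kg.
Tool frame: the origin (TCP) lies midway between the tips of the shut fingers; the grasp point (between the pads) lies 19 mm behind it; z points along the fingers, y is the direction in which the jaws open and shut (so a half turn about z gives the same grasp; the last joint's range is limited). The gripper opens to 94 mm and grips with 3 to 60 N. Pads are 16 mm wide; open, the fingers measure 119 mm over their backs; the gripper's body (75 mm by 177 mm) begins 78 mm behind the grasp point.
Start: joints at [-1.323, 0.207, 1.542, -0, 1.393, -0.15], TCP at [0.223, -0.53, 0.205] pointing down, gripper open.
Joint ranges: [-2.73, 2.73], [-0.86, 2.22], [0.23, 2.46], [-1.11, 4.25], [0.08, 2.63], [-2.82, 2.82]. Speed limits (rad/s): [2.79, 2.79, 3.14, 3.14, 3.14, 3.14].

## Interface

Orientations are given as a 3x3 rotation matrix whose columns are the frame's x, y, z axes.
In Python, from rig import arm, snapshot, job_done gives the robot as it stands. The module is installed in compiled form; this text tells all that it offers.
- The arm moves only by the tool arm_command, never from a script. Its argument "targets" is one flat list of numbers, 7 for each row, row after row: the turn, a rotation vector about the tool's x, y, z in rad, then the shift along the tool's x, y, z in m, then the opening, from 0 (shut) to 1 (fully open). A call has 1 to 5 rows; each row shifts and turns the commanded pose from where the row before left it, along the tool's axes as they then stand; what a row does not reach is not made up. A row lasts 1/12 s, in which the tool goes at most 41.7 mm and 7.16 degrees, less where a joint would pass 70% of its speed; a pose out of reach is approached as far as the arm can. A call with a gripper value outside its range is refused whole. The fingers move at their own pace and stop on an object; the grip force is fixed at half the most. Time passes only in rows, so rows that do not move let the fingers close. It gives the time, the measured TCP pose, the force and the opening at its end, in the units of the state.
- arm.observe(): the state, without advancing time (a new reading comes with each control period).
- snapshot(name): name is "side" or "top"; returns a dict with "img" (420x560x3 uint8, red, green, blue), "depth" (420x560 float32, m along the optical axis (not along the pixel's ray), 0 where there is no reading), "K" (3x3 intrinsics, pixels), "xyz" and "orientation" of the camera in the world. Camera axes: x right, y down, z forward; pixel columns grow to the right and rows downward; lengths in m; the calibration is good to about 2 mm. A picture is of the moment at which its call begins.
- job_done(): hands the job in, once; it reports no verdict.
The state is a dict: "t": time; "qpos": joint angles; "qd": joint speeds; "tau": joint torques, N m; "eef_pos": TCP position; "tool_rot": TCP orientation; "force": force on the tool from outside, world axes, zero at the start; "moment": the same for the moment, N m; "opening": opening from 0.0 (shut) to 1.0 (fully open).
Only numpy, scipy, OpenCV 4.12 (cv2) and the standard library are available. Lean on these libraries where they do the work, as an engineer would, in place of code of your own. Each camera call takes 0.05 s, during which the arm holds its last target.

## Working session

There is one attempt and no reset: what is moved stays moved. The work goes in short steps, Python scripts to look and compute and a tool call to move; the robot and the scene stay as the last step left them, time stands still between calls to the robot, and variables do not carry over. Pictures are saved under pics/ and viewed, and the job is handed in when it is done.

Besides the shell and the picture viewer there is one more tool, called after "Request:" in YAML: its name, and indented under it one key for each argument. arm_command: Moves the arm, as the interface text tells. Its arguments: {"type":"object","properties":{"targets":{"type":"array","items":{"type":"number"}}},"required":["targets"]}

```bash
ls; mkdir -p pics
python3 - <<'E'
from rig import arm,snapshot
import cv2,numpy as np
for n in("side","top"):
    s=snapshot(n); cv2.imwrite(f"pics/{n}0.png",s["img"][:,:,::-1]); np.savez(f"{n}0.npz",**s)
    print(n,s["K"].tolist(),s["xyz"],np.round(s["orientation"],3).tolist())
o=arm.observe();print({k:np.round(v,3).tolist() for k,v in o.items()})
E
```

```text
pics
side [[504.099749548921, 0.0, 277.620224254952], [0.0, 504.099749548921, 210.14592661091515], [0.0, 0.0, 1.0]] [0.14357023 0.73898619 1.10323653] [[-0.885, -0.356, 0.3], [-0.466, 0.682, -0.563], [-0.004, -0.638, -0.77]]
top [[469.01623536541405, 0.0, 278.5082283013896], [0.0, 469.01623536541405, 211.76599236868594], [0.0, 0.0, 1.0]] [ 0.29473382 -0.01488685  1.41082787] [[-0.025, -0.982, 0.189], [-1.0, 0.027, 0.01], [-0.015, -0.189, -0.982]]
{'t': 0.1, 'qpos': [-1.324, 0.207, 1.543, -0.0, 1.394, -0.15], 'qd': [-0.001, -0.001, -0.003, -0.0, 0.002, -0.002], 'tau': [-0.0, -37.186, -28.229, 0.07, 0.031, -0.0], 'eef_pos': [0.223, -0.529, 0.204], 'tool_rot': [[0.922, 0.387, -0.001], [0.387, -0.922, 0.002], [0.0, -0.002, -1.0]], 'force': [0.26, 0.134, 0.038], 'moment': [-0.021, 0.008, -0.027], 'opening': 1.0}
```

View pics/side0.png

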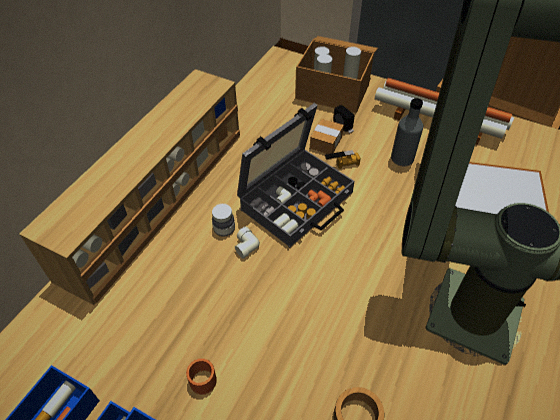

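View pics/top0.png

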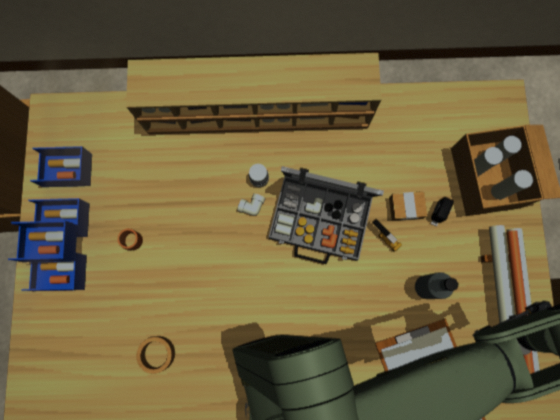

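```bash
cat > h.py <<'E'
import numpy as np,cv2
def load(n): return dict(np.load(n))
def ray(s,uv,z):
    d=np.linalg.inv(s["K"])@np.array([uv[0],uv[1],1.]); d=s["orientation"]@d
    return s["xyz"]+d*(z-s["xyz"][2])/d[2]
def dep(s,uv):
    u,v=map(int,uv); z=s["depth"][v,u]
    return s["xyz"]+s["orientation"]@(np.linalg.inv(s["K"])@np.array([u,v,1.])*z)
def proj(s,P):
    c=s["orientation"].T@(np.asarray(P)-s["xyz"]); p=s["K"]@c; return p[:2]/p[2]
def crop(s,u0,v0,u1,v1,k,name):
    im=cv2.resize(s["img"][v0:v1,u0:u1,::-1],None,fx=k,fy=k,interpolation=cv2.INTER_CUBIC)
    cv2.imwrite(name,im)
def cloud(s):
    h,w=s["depth"].shape; u,v=np.meshgrid(np.arange(w),np.arange(h))
    p=np.stack([u,v,np.ones_like(u)],-1)@np.linalg.inv(s["K"]).T*s["depth"][...,None]
    return p@s["orientation"].T+s["xyz"]
E
python3 - <<'E'
from h import *
s=load("side0.npz");t=load("top0.npz")
crop(s,210,80,370,270,3,"pics/sc.png");crop(t,230,140,460,310,3,"pics/tc.png")
C=cloud(t)
for z0,z1 in((0.03,0.08),(0.1,0.3)):
  m=(C[...,2]>z0)&(C[...,2]<z1)&(t["depth"]>0)
  n,l,st,ce=cv2.connectedComponentsWithStats(m.astype(np.uint8))
  for i in range(1,n):
    if st[i,4]>60: 
      p=C[l==i]; print(z0,st[i],p.min(0).round(3),p.max(0).round(3))
E
```

```text
0.03 [469 132  48  12 205] [ 0.756 -0.711  0.03 ] [ 0.774 -0.574  0.079]
0.03 [454 140  79  74 632] [ 0.538 -0.738  0.03 ] [ 0.759 -0.54   0.08 ]
0.03 [ 30 146  58  39 823] [0.665 0.582 0.03 ] [0.773 0.736 0.08 ]
0.03 [511 151  14  21 170] [ 0.66  -0.723  0.03 ] [ 0.718 -0.712  0.08 ]
0.03 [474 157  13  18  64] [ 0.659 -0.616  0.031] [ 0.7   -0.582  0.079]
0.03 [249 163  20  23 347] [0.644 0.028 0.03 ] [0.7   0.086 0.079]
0.03 [ 269  175  104   85 1323] [ 0.412 -0.281  0.03 ] [0.667 0.029 0.08 ]
0.03 [494 180  18  18 142] [ 0.586 -0.679  0.03 ] [ 0.632 -0.646  0.079]
0.03 [520 186  13  14 110] [ 0.571 -0.734  0.03 ] [ 0.608 -0.724  0.08 ]
0.03 [391 191  36  28 872] [ 0.53  -0.437  0.03 ] [ 0.609 -0.339  0.059]
0.03 [238 193  25  20 196] [0.562 0.047 0.03 ] [0.621 0.12  0.041]
0.03 [433 197  21  25 336] [ 0.519 -0.515  0.03 ] [ 0.588 -0.458  0.069]
0.03 [ 28 198  58  42 555] [0.489 0.58  0.03 ] [0.613 0.736 0.08 ]
0.03 [372 218  30  33 227] [ 0.437 -0.359  0.03 ] [ 0.53  -0.275  0.058]
0.03 [ 489  225   26   98 1512] [ 0.225 -0.67   0.03 ] [ 0.498 -0.611  0.079]
0.03 [ 24 226  40  32 
[... 339 characters left out ...]
 37  38 530] [0.11 0.31 0.03] [0.209 0.409 0.055]
0.03 [532 351   8  20 109] [ 0.097 -0.705  0.057] [ 0.148 -0.681  0.077]
0.1 [  126    53   256    70 15696] [ 0.825 -0.292  0.1  ] [0.977 0.413 0.215]
0.1 [ 462  125   98   85 3855] [ 0.539 -0.801  0.1  ] [ 0.783 -0.542  0.162]
0.1 [281 166 103  32 791] [ 0.552 -0.276  0.1  ] [ 0.657 -0.012  0.254]
0.1 [   8  220   66   42 1081] [0.427 0.581 0.1  ] [0.533 0.737 0.158]
0.1 [512 236  10  37 100] [ 0.36  -0.666  0.1  ] [ 0.461 -0.649  0.107]
0.1 [ 38 245  18   9  93] [0.447 0.629 0.1  ] [0.469 0.68  0.111]
0.1 [424 272  34  27 695] [ 0.295 -0.459  0.1  ] [ 0.364 -0.394  0.224]
0.1 [239 334  44  12  62] [ 0.199 -0.005  0.238] [0.222 0.096 0.3  ]
```

View pics/sc.png

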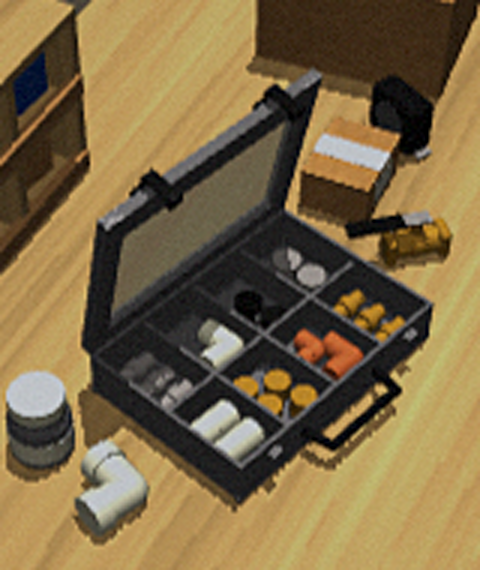

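View pics/tc.png

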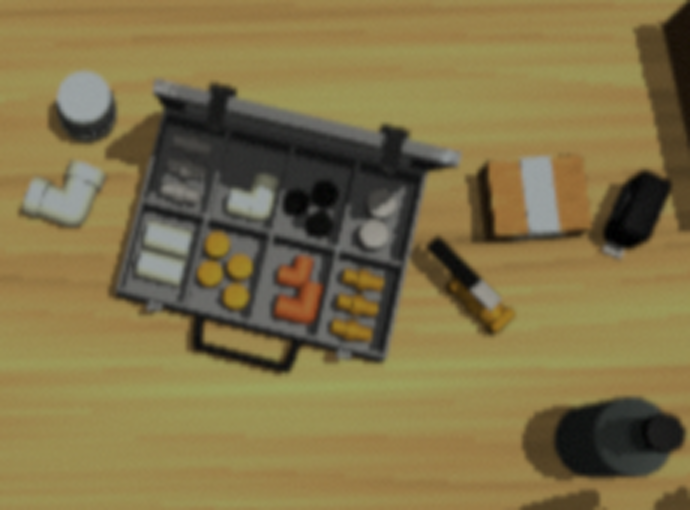

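Run:
```python
from h import *
s=load("side0.npz");t=load("top0.npz")
f=lambda a:np.round(a,3)
L=ray(t,(230+118/3,140+293/3),.05);R=ray(t,(230+383/3,140+358/3),.05)
print("front L,R",f(L),f(R),np.linalg.norm(L-R))
# side: front-left bottom etc: crop offset 210,80
L2=ray(s,(210+240/3,80+463/3),.05);R2=ray(s,(210+431/3,80+305/3),.05);print("side",f(L2),f(R2),np.linalg.norm(L2-R2))
B=ray(s,(210+237/3,80+503/3),0);print("bottom FL",f(B))
B2=ray(s,(210+90/3,80+352/3),.05);print("hingeL",f(B2))
for a,b in(((155,88),(100,225)),((457,158),(322,75))):
    print("edge top-depth",f(dep(t,(230+a[0]/3,140+a[1]/3+2))))
# lid points via depth cloud
for n,S in(("top",t),("side",s)):
    C=cloud(S);m=(C[...,2]>.07)&(C[...,2]<.27)&(C[...,0]>.5)&(C[...,0]<.72)&(C[...,1]>-.32)&(C[...,1]<.03)&(S["depth"]>0)
    p=C[m];print(n,len(p),f(p.min(0)),f(p.max(0)))
    for z in np.arange(.07,.27,.02):
        q=p[(p[:,2]>=z)&(p[:,2]<z+.02)]
        if len(q)>5:
            w=q[:,:2]@np.array([np.cos(0),0]); 
            c=np.polyfit(q[:,1],q[:,0],1); print(round(z,2),len(q),f(c), f(q[:,1].min()),f(q[:,1].max()))
```

```text
front L,R [0.481 0.027 0.05 ] [ 0.411 -0.227  0.05 ] 0.26353437369978866
side [0.488 0.026 0.05 ] [ 0.412 -0.225  0.05 ] 0.26209709520959484
bottom FL [0.486 0.033 0.   ]
hingeL [ 0.669 -0.024  0.05 ]
edge top-depth [ 0.698 -0.012 -0.006]
edge top-depth [ 0.561 -0.27   0.232]
top 946 [ 0.552 -0.276  0.07 ] [ 0.662 -0.012  0.254]
0.07 133 [0.281 0.673] -0.276 -0.023
0.09 39 [0.279 0.668] -0.276 -0.02
0.11 26 [0.28  0.665] -0.276 -0.023
0.13 10 [0.279 0.655] -0.268 -0.018
0.15 8 [0.279 0.651] -0.27 -0.02
0.17 11 [0.279 0.646] -0.271 -0.015
0.19 17 [0.281 0.642] -0.271 -0.023
0.21 60 [0.265 0.638] -0.263 -0.015
0.23 614 [0.28  0.639] -0.272 -0.012
0.25 28 [0.267 0.637] -0.222 -0.06
side 2762 [ 0.551 -0.277  0.07 ] [ 0.675 -0.009  0.255]
0.07 336 [0.282 0.672] -0.277 -0.017
0.09 253 [0.28  0.668] -0.277 -0.017
0.11 277 [0.284 0.665] -0.273 -0.015
0.13 272 [0.283 0.66 ] -0.276 -0.014
0.15 287 [0.281 0.656] -0.272 -0.013
0.17 298 [0.282 0.652] -0.275 -0.01
0.19 151 [0.282 0.646] -0.275 -0.011
0.21 279 [0.293 0.64 ] -0.268 -0.009
0.23 571 [0.28  0.636] -0.272 -0.01
0.25 38 [0.281 0.639] -0.22 -0.055
```

Request:
arm_command:
  targets: [0,0,0.12,0,0,-0.04,0,0,0,0.12,0,0,-0.04,0,0,0,0.12,0,0,-0.04,0,0,0,0.12,0,0,-0.02,0,0,0,0.12,0,0,0,0]

```text
t: 0.52
eef_pos: [0.2234, -0.5327, 0.3525]
tool_rot: [[0.978, -0.207, 0.003], [-0.207, -0.978, -0.011], [0.005, 0.011, -1.0]]
force: [0.4, 0.1, 0.6]
opening: 0.682
```

Request:
arm_command:
  targets: [0,0,0.07,0,0,0,0,0,0,0,0,0,0,0]

```text
t: 0.68
eef_pos: [0.2227, -0.5301, 0.3456]
tool_rot: [[0.963, -0.27, 0.0], [-0.27, -0.963, -0.0], [0.0, 0.0, -1.0]]
force: [0.3, 0.8, 0.1]
opening: 0.539
```

Request:
arm_command:
  targets: [0,0,0,0.023,-0.032,0,0,0,0,0,0.023,-0.032,0,0,0,0,0,0.023,-0.032,0,0,0,0,0,0.023,-0.032,0,0,0,0,0,0.023,-0.032,0,0]

```text
t: 1.1
eef_pos: [0.3773, -0.4053, 0.3445]
tool_rot: [[0.964, -0.267, -0.001], [-0.267, -0.964, 0.001], [-0.001, -0.001, -1.0]]
force: [0.7, -0.3, 0.4]
opening: 0.187
```

Request:
arm_command:
  targets: [0,0,0,0.023,-0.032,0,0,0,0,0,0.023,-0.032,0,0,0,0,0,0.023,-0.032,0,0,0,0,0,0.023,-0.032,0,0,0,0,0,0.023,-0.032,0,0]

```text
t: 1.52
eef_pos: [0.5312, -0.2819, 0.3445]
tool_rot: [[0.964, -0.267, -0.001], [-0.267, -0.964, 0.001], [-0.002, -0.001, -1.0]]
force: [1.3, -0.0, -0.2]
opening: 0.005
```

Request:
arm_command:
  targets: [0,0,0,0.023,-0.032,0,0,0,0,0,0.023,-0.032,0,0,0,0,0,0.023,-0.032,0,0,0,0,0,0.023,-0.032,0,0,0,0,0,0,0,0,0]

```text
t: 1.93
eef_pos: [0.657, -0.1792, 0.3422]
tool_rot: [[0.966, -0.26, -0.002], [-0.26, -0.966, 0.004], [-0.003, -0.004, -1.0]]
force: [-1.8, -0.7, -0.4]
opening: 0.009
```

Request:
arm_command:
  targets: [0,0,0,0.028,-0.02,0,0,0,0,0,0,0,0,0,0,0,0,0,0,0.03,0,0,0,0,0,0,0.03,0,0,0,0,0,0,0,0]

```text
t: 2.35
eef_pos: [0.6816, -0.1724, 0.2766]
tool_rot: [[0.963, -0.268, -0.014], [-0.268, -0.964, 0.005], [-0.015, -0.001, -1.0]]
force: [-0.8, 0.6, -2.0]
opening: 0.004
```

Run:
```python
from rig import arm,snapshot
from h import *
for n in("side","top"):
    s=snapshot(n); crop(s,210,60,430,270,3,f"pics/{n}1.png"); np.savez(f"{n}1.npz",**s)
o=arm.observe();print({k:np.round(o[k],4).tolist() for k in("t","eef_pos","tool_rot","force")})
```

```text
{'t': 2.45, 'eef_pos': [0.6842, -0.1736, 0.2835], 'tool_rot': [[0.9632, -0.2686, -0.0045], [-0.2686, -0.9633, 0.0016], [-0.0048, -0.0004, -1.0]], 'force': [0.7579, -0.8782, -0.0988]}
```

View pics/side1.png

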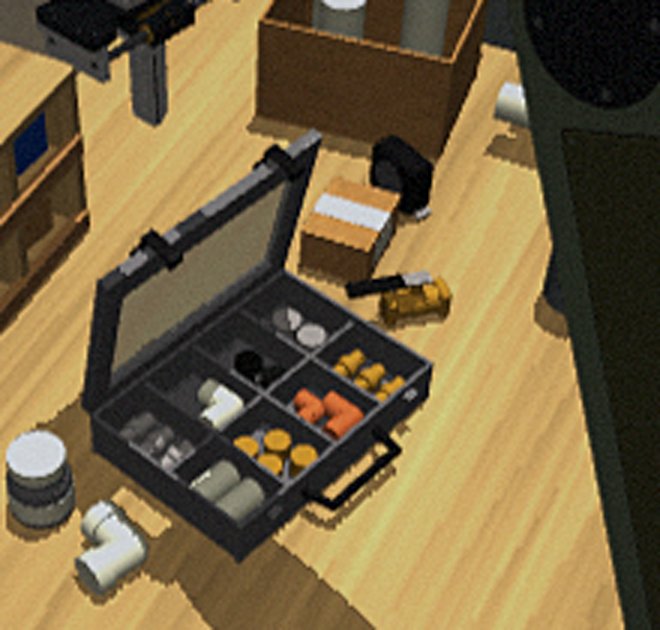

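View pics/top1.png

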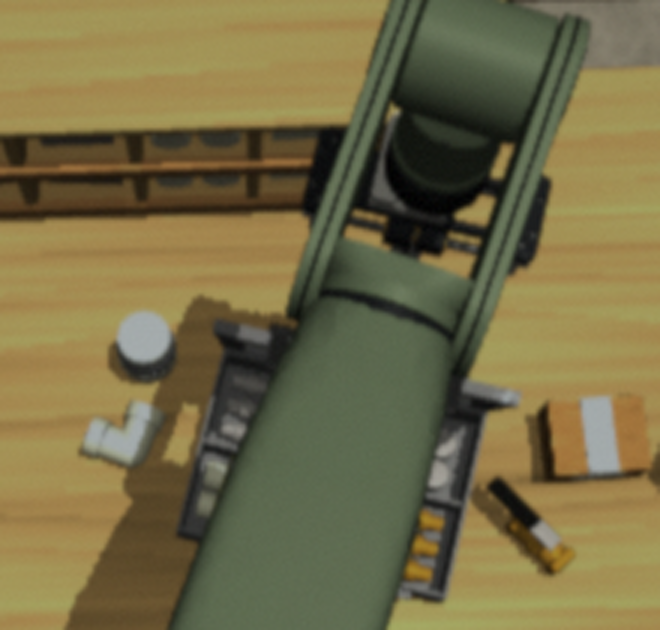

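Request:
arm_command:
  targets: [0,0,0,0,-0.006,0.035,0,0,0,0,0,0,0.035,0,0,0,0,-0.02,0,0,0,0,0,0,-0.01,0,0,0,0,0,0,0,0,0,0]

```text
t: 2.87
eef_pos: [0.6579, -0.1599, 0.2174]
tool_rot: [[0.963, -0.269, 0.001], [-0.269, -0.963, -0.001], [0.001, 0.0, -1.0]]
force: [0.8, -0.1, 0.3]
opening: 0.003
```

```bash
cat > st.py <<'E'
from rig import arm
import numpy as np
o=arm.observe();p=o["eef_pos"]
H=np.array([.637,-.152]);ex=np.array([.963,-.27]);ey=np.array([.27,.963])
d=p[:2]-H
print("t",round(o["t"],2),"X",round(d@ex,4),"Y",round(d@ey,4),"Z",round(p[2],4),"F ex,ey,z",np.round([o["force"][:2]@ex,o["force"][:2]@ey,o["force"][2]],1),"q",np.round(o["qpos"],2))
E
python3 st.py; python3 -c "
import numpy as np
for th in np.arange(1.36,-.01,-.08):
    r,h=.165,.012;print(round(th,2),round(-r*np.cos(th)+h*np.sin(th)+.008,4),round(.05+r*np.sin(th)+h*np.cos(th),4))"
```

```text
t 2.87 X 0.0222 Y -0.002 Z 0.2174 F ex,ey,z [0.8 0.1 0.3] q [-0.37  0.41  1.25 -0.    1.48  1.48]
1.36 -0.0148 0.2139
1.28 -0.0278 0.2115
1.2 -0.0406 0.2081
1.12 -0.0531 0.2037
1.04 -0.0652 0.1984
0.96 -0.0768 0.192
0.88 -0.0879 0.1848
0.8 -0.0983 0.1767
0.72 -0.1081 0.1678
0.64 -0.1172 0.1582
0.56 -0.1254 0.1478
0.48 -0.1328 0.1368
0.4 -0.1393 0.1253
0.32 -0.1448 0.1133
0.24 -0.1494 0.1009
0.16 -0.153 0.0881
0.08 -0.1555 0.0751
-0.0 -0.157 0.062
```

Request:
arm_command:
  targets: [0,0,0,-0.02,0,0.002,0,0,0,0,-0.017,0,0.002,0,0,0,0,-0.013,0,0.002,0,0,0,0,-0.013,0,0.003,0,0,0,0,-0.012,0,0.004,0]

```text
t: 3.28
eef_pos: [0.5891, -0.1409, 0.207]
tool_rot: [[0.963, -0.269, 0.01], [-0.269, -0.963, -0.003], [0.01, 0.001, -1.0]]
force: [3.6, -0.5, 1.1]
opening: 0.005
```

```bash
python3 st.py
python3 - <<'E'
from rig import snapshot
from h import *
s=snapshot("side"); crop(s,210,60,430,270,3,"pics/side2.png")
E
```

```text
t 3.28 X -0.0491 Y -0.0022 Z 0.207 F ex,ey,z [3.6 0.5 1.1] q [-0.38  0.26  1.47  0.    1.4   1.47]
```

View pics/side2.png

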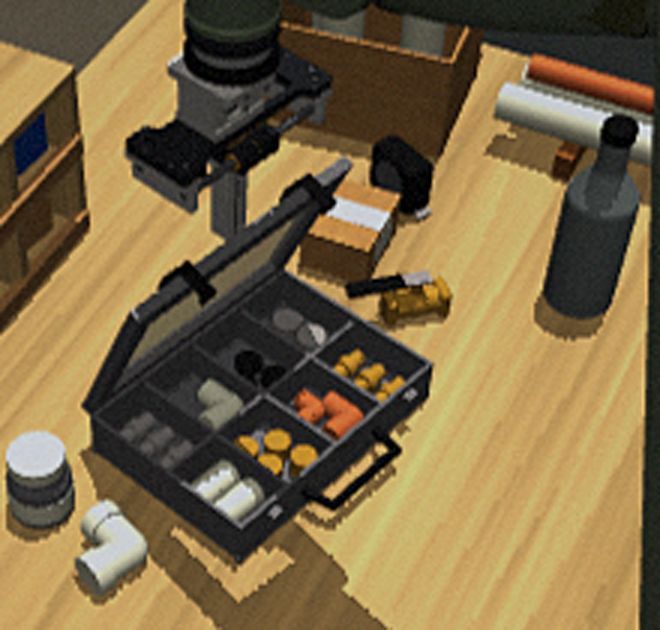

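Request:
arm_command:
  targets: [0,0,0,-0.012,0,0.005,0,0,0,0,-0.012,0,0.006,0,0,0,0,-0.011,0,0.007,0,0,0,0,-0.01,0,0.008,0,0,0,0,-0.01,0,0.009,0]

```text
t: 3.75
eef_pos: [0.5361, -0.1261, 0.1714]
tool_rot: [[0.963, -0.269, 0.008], [-0.269, -0.963, -0.003], [0.008, 0.001, -1.0]]
force: [0.3, -0.3, 1.9]
opening: 0.0
```

```bash
python3 st.py
```

```text
t 3.75 X -0.1041 Y -0.0023 Z 0.1714 F ex,ey,z [ 0.3 -0.3  1.9] q [-0.39  0.18  1.65  0.    1.31  1.45]
```

Request:
arm_command:
  targets: [0,0,0,-0.009,0,0.01,0,0,0,0,-0.008,0,0.01,0,0,0,0,-0.007,0,0.011,0,0,0,0,-0.006,0,0.012,0,0,0,0,-0.006,0,0.012,0]

```text
t: 4.17
eef_pos: [0.5013, -0.1164, 0.1153]
tool_rot: [[0.963, -0.269, 0.006], [-0.269, -0.963, -0.003], [0.006, 0.001, -1.0]]
force: [-0.0, 0.5, 1.0]
opening: 0.002
```

```bash
python3 st.py
```

```text
t 4.17 X -0.1403 Y -0.0024 Z 0.1153 F ex,ey,z [-0.2  0.5  1. ] q [-0.4   0.17  1.78 -0.    1.18  1.45]
```

Request:
arm_command:
  targets: [0,0,0,-0.004,0,0.012,0,0,0,0,-0.004,0,0.012,0,0,0,0,-0.003,0,0.012,0,0,0,0,-0.002,0,0.008,0,0,0,0,0,0,0.004,0]

```text
t: 4.58
eef_pos: [0.4873, -0.1123, 0.0653]
tool_rot: [[0.963, -0.269, 0.002], [-0.269, -0.963, -0.001], [0.002, 0.0, -1.0]]
force: [-0.5, -0.8, 1.3]
opening: 0.004
```

```bash
python3 st.py
python3 - <<'E'
from rig import snapshot
from h import *
s=snapshot("side"); crop(s,210,60,430,270,3,"pics/side3.png");np.savez("side3.npz",**s)
E
```

```text
t 4.58 X -0.1549 Y -0.0022 Z 0.0653 F ex,ey,z [-0.3 -0.9  1.3] q [-0.4   0.21  1.85 -0.    1.07  1.44]
```

View pics/side3.png

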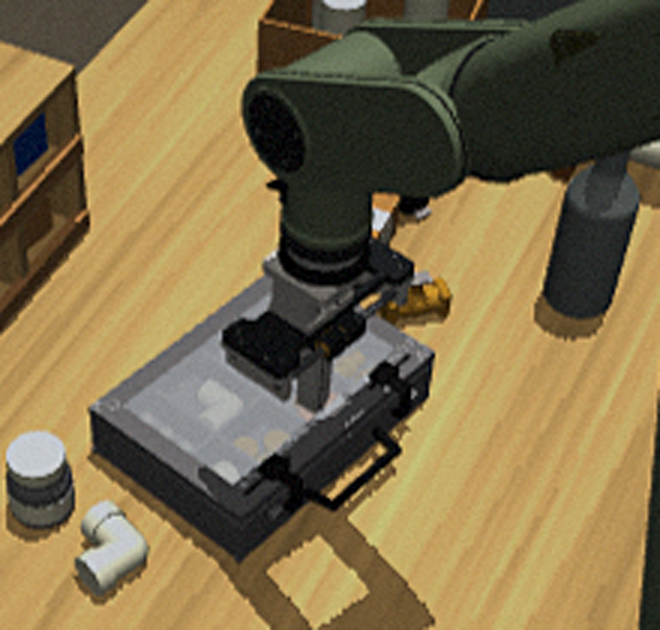

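Request:
arm_command:
  targets: [0,0,0,0,0,0.002,0,0,0,0,0,0,0.001,0,0,0,0,0,0,0,0]

```text
t: 4.88
eef_pos: [0.487, -0.112, 0.0623]
tool_rot: [[0.963, -0.269, 0.002], [-0.269, -0.963, -0.001], [0.002, 0.0, -1.0]]
force: [0.1, -0.2, 1.3]
opening: 0.008
```

Request:
arm_command:
  targets: [0,0,0,0,0,0.002,0,0,0,0,0,0,0.001,0,0,0,0,0,0,0,0]

```text
t: 5.13
eef_pos: [0.4872, -0.1121, 0.062]
tool_rot: [[0.963, -0.268, 0.001], [-0.268, -0.963, -0.001], [0.002, 0.001, -1.0]]
force: [-6.5, 1.5, 18.8]
opening: 0.003
```

Request:
arm_command:
  targets: [0,0,0,0,0,-0.006,0,0,0,0,-0.01,0,-0.001,0,0,0,0,-0.01,0,0,0,0,0,0,0,0,0,0]

```text
t: 5.47
eef_pos: [0.4637, -0.1048, 0.0645]
tool_rot: [[0.963, -0.269, -0.003], [-0.269, -0.963, 0.001], [-0.004, -0.0, -1.0]]
force: [-0.3, -0.4, -0.3]
opening: 0.001
```

```bash
cat > pads.py <<'E'
from rig import snapshot
from h import *
import sys
H=np.array([.637,-.152]);ex=np.array([.963,-.27]);ey=np.array([.27,.963])
k=sys.argv[1]
for n in("side","top"):
    s=snapshot(n); crop(s,210,60,430,270,3,f"pics/{n}{k}.png")
    C=cloud(s); X=(C[...,:2]-H)@ex; Y=(C[...,:2]-H)@ey; Z=C[...,2]
    for sg in(1,-1):
        m=(X>-.19)&(X<-.155)&(Y*sg>.05)&(Y*sg<.12)&(Z>.0665)&(Z<.075)
        if m.sum()>5: print(n,sg,m.sum(),"Y",Y[m].min().round(4),Y[m].max().round(4),"X",X[m].min().round(4),X[m].max().round(4),"Zmed",np.median(Z[m]).round(4))
    m=(X>-.14)&(X<-.02)&(abs(Y)>.05)&(abs(Y)<.125)&(Z>.04)&(Z<.09)
    if m.sum()>20:
        print(n,"lid Z front/rear",np.median(Z[m&(X<-.12)]).round(4),np.median(Z[m&(X>-.05)]).round(4))
E
python3 st.py; python3 pads.py 4
```

```text
t 5.47 X -0.1796 Y -0.0014 Z 0.0645 F ex,ey,z [-0.2 -0.5 -0.3] q [-0.4   0.17  1.91 -0.    1.07  1.44]
side 1 58 Y 0.0645 0.12 X -0.19 -0.1623 Zmed 0.0697
side -1 46 Y -0.1016 -0.0596 X -0.1898 -0.1623 Zmed 0.0704
side lid Z front/rear 0.0625 0.062
top lid Z front/rear 0.0608 0.0609
```

View pics/side4.png

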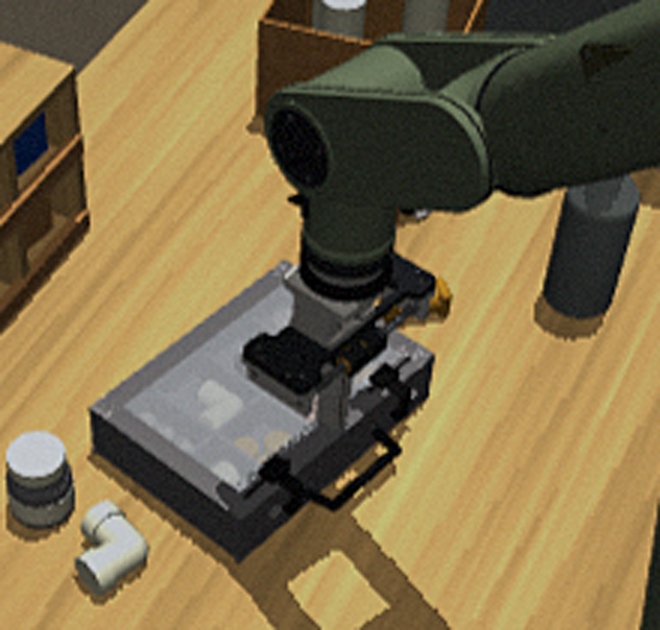

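Request:
arm_command:
  targets: [0,0,0,0.003,-0.012,-0.001,0,0,0,0,0,-0.012,0,0,0,0,0,0,-0.012,0,0,0,0,0,0,-0.008,0,0,0,0,0,0,0,0,0]

```text
t: 5.98
eef_pos: [0.4815, -0.0633, 0.0661]
tool_rot: [[0.964, -0.267, -0.0], [-0.267, -0.964, 0.001], [-0.001, -0.0, -1.0]]
force: [-0.2, 0.8, 0.3]
opening: 0.007
```

```bash
python3 st.py
```

```text
t 5.98 X -0.1737 Y 0.0434 Z 0.0661 F ex,ey,z [-0.4  0.7  0.3] q [-0.31  0.19  1.88  0.    1.07  1.53]
```

Request:
arm_command:
  targets: [0,0,0,0,-0.004,0,0,0,0,0,0,-0.004,0,0,0,0,0,0,-0.004,0,0,0,0,0,0,-0.004,0,0]

```text
t: 6.32
eef_pos: [0.4858, -0.0491, 0.0664]
tool_rot: [[0.963, -0.269, -0.0], [-0.269, -0.963, -0.0], [-0.0, 0.0, -1.0]]
force: [-0.3, -0.6, 0.2]
opening: 0.004
```

```bash
python3 st.py
```

```text
t 6.32 X -0.1734 Y 0.0583 Z 0.0664 F ex,ey,z [-0.2 -0.7  0.2] q [-0.28  0.19  1.88 -0.    1.07  1.57]
```

Request:
arm_command:
  targets: [0,0,0,0,-0.004,0,0,0,0,0,0,-0.004,0,0]

```text
t: 6.48
eef_pos: [0.4879, -0.0417, 0.0665]
tool_rot: [[0.963, -0.269, -0.0], [-0.269, -0.963, -0.001], [0.0, 0.001, -1.0]]
force: [0.1, -2.8, 0.6]
opening: 0.004
```

```bash
python3 st.py;python3 pads.py 5
```

```text
t 6.48 X -0.1734 Y 0.066 Z 0.0665 F ex,ey,z [ 0.8 -2.7  0.6] q [-0.26  0.19  1.87 -0.    1.07  1.58]
side 1 57 Y 0.0555 0.1159 X -0.1898 -0.1638 Zmed 0.0697
side -1 52 Y -0.1042 -0.0598 X -0.1899 -0.1593 Zmed 0.0697
side lid Z front/rear 0.0621 0.0622
top -1 47 Y -0.1124 -0.0546 X -0.1894 -0.1584 Zmed 0.0689
top lid Z front/rear 0.0609 0.0611
```

View pics/side5.png

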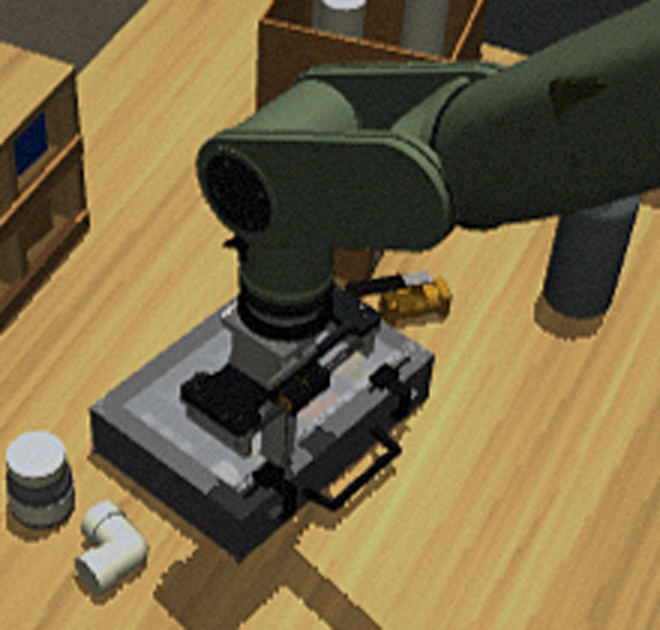

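Request:
arm_command:
  targets: [0,0,0,0,-0.004,0,0,0,0,0,0,-0.004,0,0,0,0,0,0,-0.003,0,0,0,0,0,0,0,0,0]

```text
t: 6.92
eef_pos: [0.491, -0.0306, 0.0665]
tool_rot: [[0.963, -0.268, -0.0], [-0.268, -0.963, -0.0], [0.0, 0.0, -1.0]]
force: [-0.5, -2.2, 1.2]
opening: 0.003
```

```bash
python3 st.py
```

```text
t 6.92 X -0.1734 Y 0.0775 Z 0.0665 F ex,ey,z [ 0.1 -2.3  1.2] q [-0.24  0.2   1.87 -0.    1.07  1.6 ]
```

Request:
arm_command:
  targets: [0,0,0,0,-0.002,0,0,0,0,0,0,0,0,0]

```text
t: 7.08
eef_pos: [0.4911, -0.0302, 0.0666]
tool_rot: [[0.963, -0.268, -0.001], [-0.268, -0.963, -0.003], [0.0, 0.003, -1.0]]
force: [-2.1, -5.4, 2.0]
opening: 0.003
```

```bash
python3 st.py;python3 pads.py 6
```

```text
t 7.08 X -0.1734 Y 0.0779 Z 0.0666 F ex,ey,z [-0.6 -5.8  2. ] q [-0.24  0.2   1.87 -0.    1.08  1.61]
side 1 58 Y 0.0717 0.119 X -0.1898 -0.1661 Zmed 0.0702
side -1 46 Y -0.1197 -0.0571 X -0.1896 -0.1705 Zmed 0.0699
side lid Z front/rear 0.0625 0.0625
top -1 46 Y -0.0966 -0.0514 X -0.1895 -0.1577 Zmed 0.0688
top lid Z front/rear 0.0614 0.0611
```

View pics/side6.png

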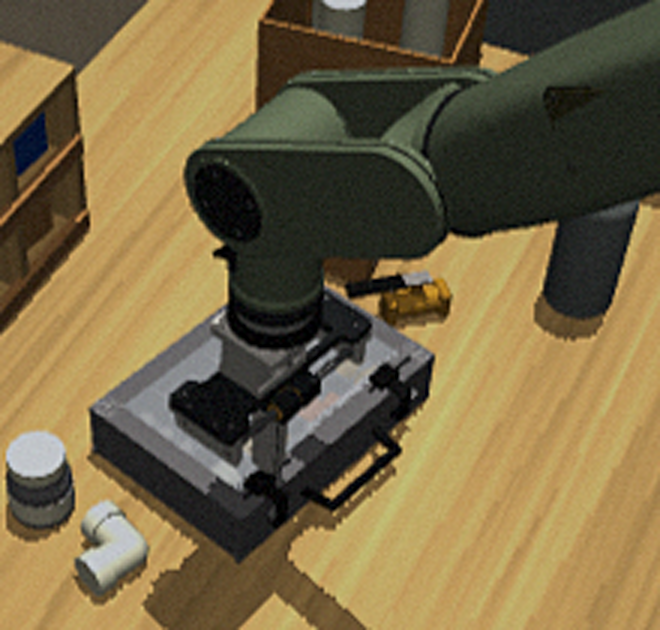

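Request:
arm_command:
  targets: [0,0,0,0,-0.001,0,0,0,0,0,0,0,0,0]

```text
t: 7.35
eef_pos: [0.4912, -0.0301, 0.0666]
tool_rot: [[0.963, -0.268, -0.001], [-0.268, -0.963, -0.004], [-0.0, 0.005, -1.0]]
force: [-1.8, -9.1, 2.2]
opening: 0.005
```

```bash
python3 st.py
```

```text
t 7.35 X -0.1734 Y 0.0781 Z 0.0666 F ex,ey,z [ 0.7 -9.2  2.2] q [-0.23  0.2   1.87 -0.01  1.08  1.61]
```

Request:
arm_command:
  targets: [0,0,0,0,0.01,0,0,0,0,0,0,0.03,0,0,0,0,0,0,0.03,0,0,0,0,0,0,0.03,0,0,0,0,0,0,0.025,0,0]

```text
t: 7.77
eef_pos: [0.4578, -0.1494, 0.0665]
tool_rot: [[0.963, -0.269, 0.001], [-0.269, -0.963, 0.001], [0.001, -0.001, -1.0]]
force: [-0.7, 0.5, 0.0]
opening: 0.004
```

Request:
arm_command:
  targets: [0,0,0,0,0.004,0,0,0,0,0,0,0,0,0]

```text
t: 7.93
eef_pos: [0.4569, -0.153, 0.0665]
tool_rot: [[0.962, -0.272, 0.001], [-0.272, -0.962, 0.001], [0.001, -0.001, -1.0]]
force: [0.1, 0.4, 0.6]
opening: 0.006
```

```bash
python3 st.py; python3 pads.py 7
```

```text
t 7.93 X -0.1731 Y -0.0496 Z 0.0665 F ex,ey,z [0.  0.4 0.6] q [-0.5   0.18  1.89  0.    1.07  1.34]
side 1 52 Y 0.0538 0.1182 X -0.1892 -0.159 Zmed 0.0701
side -1 39 Y -0.1063 -0.0507 X -0.1895 -0.1578 Zmed 0.0705
side lid Z front/rear 0.0628 0.0623
top 1 54 Y 0.0623 0.1191 X -0.19 -0.1553 Zmed 0.0689
top lid Z front/rear 0.061 0.0608
```

View pics/side7.png

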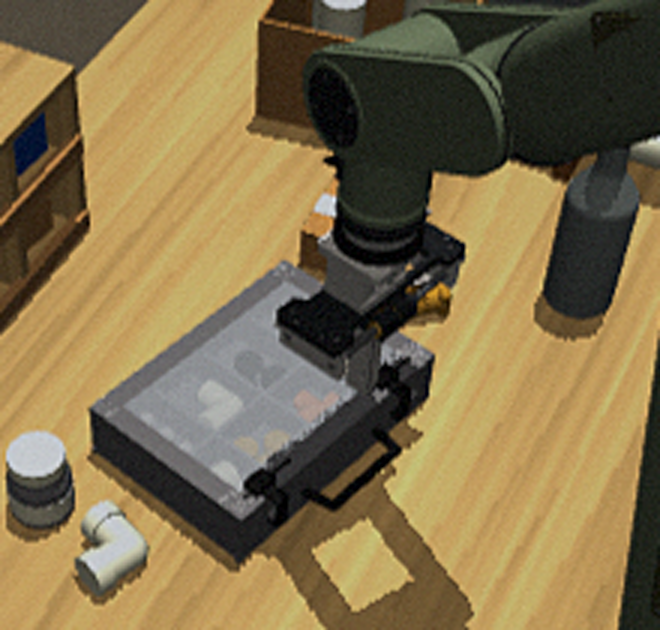

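Left catch has moved outward (pad now at about (262,482) versus (275,468) in the crop); the finger is just inside the right pad (390,375). Pushing right.

Request:
arm_command:
  targets: [0,0,0,0,0.004,0,0,0,0,0,0,0.004,0,0,0,0,0,0,0.004,0,0,0,0,0,0,0.004,0,0,0,0,0,0,0.004,0,0]

```text
t: 8.45
eef_pos: [0.4517, -0.1709, 0.0664]
tool_rot: [[0.963, -0.268, 0.0], [-0.268, -0.963, 0.001], [-0.0, -0.001, -1.0]]
force: [0.9, 3.2, 0.2]
opening: 0.006
```

```bash
python3 st.py
```

```text
t 8.45 X -0.1734 Y -0.0682 Z 0.0664 F ex,ey,z [-0.   3.3  0.2] q [-0.54  0.18  1.89  0.    1.07  1.3 ]
```

Request:
arm_command:
  targets: [0,0,0,0,0.004,0,0,0,0,0,0,0.004,0,0,0,0,0,0,0.002,0,0,0,0,0,0,0,0,0]

```text
t: 8.78
eef_pos: [0.4493, -0.1791, 0.0664]
tool_rot: [[0.963, -0.271, 0.001], [-0.271, -0.963, 0.005], [-0.0, -0.005, -1.0]]
force: [2.9, 7.8, 2.0]
opening: 0.002
```

```bash
python3 st.py
```

```text
t 8.78 X -0.1734 Y -0.0768 Z 0.0664 F ex,ey,z [0.7 8.3 2. ] q [-0.56  0.18  1.89  0.01  1.07  1.28]
```

Request:
arm_command:
  targets: [0,0,0,0,-0.012,0,0,0,0,0,0,0,-0.02,0,0,0,0,0,0,-0.04,0,0,0,0,0,0,-0.04,0,0,0,0,0,0,-0.04,0]

```text
t: 9.2
eef_pos: [0.4514, -0.1696, 0.2077]
tool_rot: [[0.963, -0.269, -0.002], [-0.269, -0.963, -0.001], [-0.001, 0.001, -1.0]]
force: [1.1, -0.3, -0.3]
opening: 0.004
```

Request:
arm_command:
  targets: [0,0,0,0,0.04,-0.04,0,0,0,0,0,0.04,-0.04,0,0,0,0,0,0.04,0,0,0,0,0,0,0.04,0,0,0,0,0,0,0.04,0,0]

```text
t: 9.62
eef_pos: [0.4035, -0.344, 0.2668]
tool_rot: [[0.963, -0.268, 0.001], [-0.268, -0.963, -0.004], [0.002, 0.003, -1.0]]
force: [0.9, 0.3, 0.1]
opening: 0.006
```

Request:
arm_command:
  targets: [0,0,0,0,0.04,0,0,0,0,0,0,0.04,0,0,0,0,0,0,0,0,0,0,0,0,0,0,0,0]

```text
t: 9.95
eef_pos: [0.3812, -0.4208, 0.2648]
tool_rot: [[0.962, -0.273, -0.001], [-0.273, -0.962, -0.0], [-0.001, 0.0, -1.0]]
force: [-1.1, 1.0, -0.3]
opening: 0.009
```

```bash
python3 st.py; python3 pads.py 8; python3 -c "
from rig import snapshot
import cv2
cv2.imwrite('pics/topf.png',snapshot('top')['img'][:,:,::-1])"
```

```text
t 9.95 X -0.1737 Y -0.3279 Z 0.2648 F ex,ey,z [-1.3  0.7 -0.3] q [-0.99  0.15  1.48 -0.    1.51  0.86]
side 1 59 Y 0.0501 0.1192 X -0.1894 -0.1556 Zmed 0.0697
side -1 50 Y -0.1076 -0.0598 X -0.19 -0.1642 Zmed 0.07
side lid Z front/rear 0.0623 0.0621
top 1 42 Y 0.0532 0.1162 X -0.1887 -0.1597 Zmed 0.0696
top -1 54 Y -0.1146 -0.067 X -0.1891 -0.1608 Zmed 0.069
top lid Z front/rear 0.0613 0.061
```

View pics/side8.png

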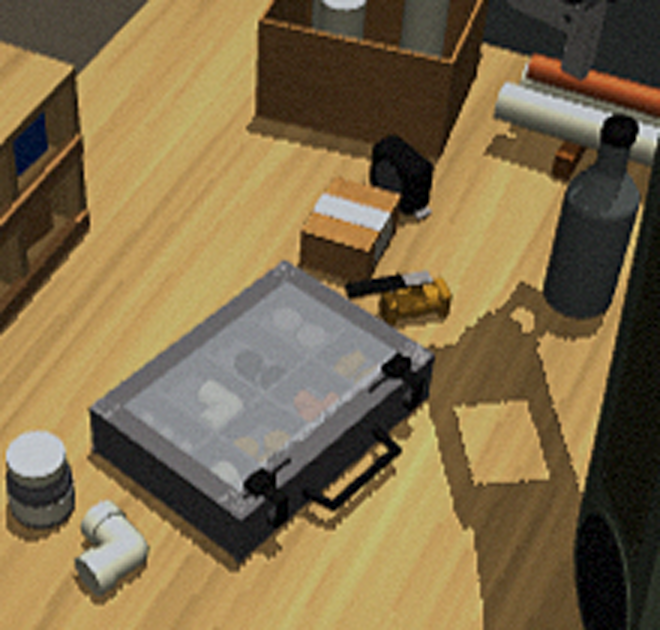

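View pics/top8.png

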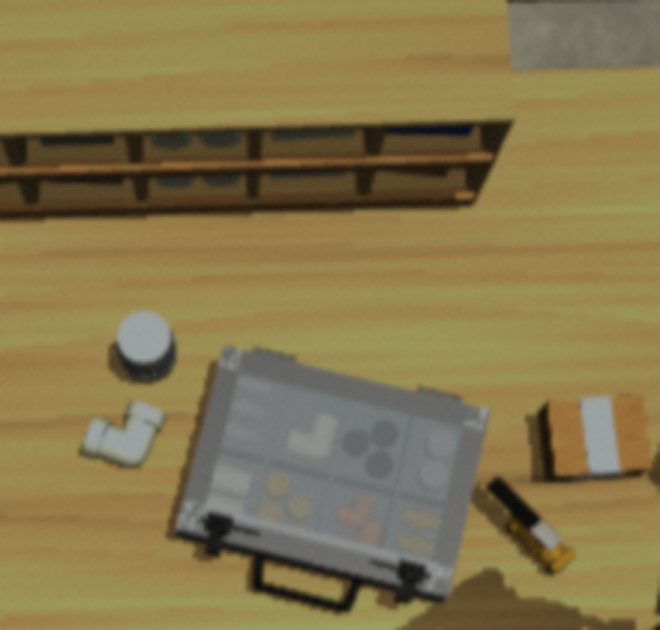

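Run:
```python
from rig import snapshot
from h import *
H=np.array([.637,-.152]);ex=np.array([.963,-.27]);ey=np.array([.27,.963])
for n in("side","top"):
    s=snapshot(n); C=cloud(s); g=s["img"].max(2)
    R=ray
    X=(C[...,:2]-H)@ex; Y=(C[...,:2]-H)@ey
    m0=(g<45)&(X>-.185)&(X<-.164)&(C[...,2]>.055)&(C[...,2]<.078)
    for sg in(1,-1):
        m=m0&(Y*sg>.05)&(Y*sg<.125); v,u=np.nonzero(m)
        if len(u):
            q=np.array([ray(s,a,.07)[:2] for a in zip(u,v)]); y=(q-H)@ey
            print(n,sg,len(u),np.median(y).round(4),np.percentile(y,[5,95]).round(4))
```

```text
side 1 47 0.0957 [0.0676 0.1111]
side -1 43 -0.0867 [-0.1052 -0.0561]
top 1 26 0.0955 [0.0855 0.1045]
top -1 26 -0.0942 [-0.1039 -0.0844]
```

```bash
python3 -c "
from rig import job_done
print(job_done())"; python3 st.py
```

```text
the job is handed in; nothing more can be done
None
the job is handed in; nothing more can be done
```

The case is closed and both catches are home. I handed the job in at about 10 s of robot time; no verdict is reported.

**What I did:** I pushed the lid over and down from behind with the shut fingertips. I pressed it flat, ending at 18.8 N. I then slid the left catch and the right catch outwards, each until the force rose at its end stop (about 9 N and 8 N). After that I backed the arm off, and its force readings were back to noise level.

**Last checks:**
- **Lid:** the side camera put its top at 62.3 mm at the front and 62.1 mm at the rear, so it is flat shut. The top camera read about 1 mm lower, within its calibration.
- **Catches:** the top camera put the pad centres at +95.5 and −94.2 mm, against ±95 mm for fully home. The side camera agreed on the left (+95.7 mm) but gave −86.7 mm on the right. I put that down to dark slot or shadow pixels in the mask, since the right catch had met its stop, but I did not confirm it separately.
- **Case and other things:** in the last pictures the case and the things in view looked unmoved. I checked this by eye only. The coupling was outside the close-ups I viewed, but the arm never went near it.

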